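# Clear the print and ready the heavier press weight

### The arm

A 6-joint arm with a two-finger parallel gripper is mounted at the origin on the work surface. World frame = base frame: x ahead of the robot, y to its left, z up, the work surface at z = 0. Lengths are in mm, angles in rad, forces in N, time in s.
With the tool pointing down it reaches from about 300 to 875 mm from the base axis. Payload 4.2 kg.
Tool frame: the origin (TCP) lies at the very end of the fingers, on their centre line; the grasp point (between the pads) lies manip.grasp_offset behind it (manip.grasp_offset is the distance from the TCP to the grasp point, in mm); z points along the fingers, y is the line along which they close (so a half turn about z gives the same grasp; the last joint's range is limited). The gripper opens to 85 mm and grips with 20 to 120 N. Pads are 22 mm wide; open, the fingers measure 114 mm over their backs; the gripper's body (76 mm by 85 mm) begins 54 mm behind the grasp point. The pads swing forward as they close: fully open they stand 13 mm farther back than shut.
Start: joints at [1.17, 0.32, 1.565, -0, 1.257, -0.02], TCP at [213.709, 533.826, 231.338] pointing down, gripper open.
Joint ranges: [-3.11, 3.11], [-0.84, 2.01], [0.21, 2.61], [-1.34, 4.49], [0.05, 2.63], [-2.56, 2.56]. Speed limits (rad/s): [2.57, 2.57, 3.14, 3.14, 3.14, 3.14].

### API

Orientations are given as a 3x3 rotation matrix whose columns are the frame's x, y, z axes.
In Python, from rig import manip gives the robot as it stands.
- The arm moves only by the shell command python3 -m pendant 'ROWS' [OPENING] [FORCE]. ROWS is JSON, one flat list of numbers, 6 for each row, row after row: the shift along the tool's x, y, z in m, then the turn, a rotation vector about the tool's x, y, z in rad. In form: [x, y, z, rx, ry, rz, x, y, z, rx, ry, rz, ...]. A call has 1 to 5 rows; each row is the pose to reach, as a shift and turn from the pose commanded when the call began, along the tool's axes at that moment; what a row does not reach only later rows make up. A row lasts 1/8 s, in which the tool goes at most 62.5 mm and 10.7 degrees, less where a joint would pass 70% of its speed; a pose out of reach is approached as far as the arm can. A call with a gripper value outside its range is refused whole. OPENING is the opening, from 0 (shut) to 1 (fully open), set as the call begins (- or left out, the last holds). The fingers move at their own pace and stop on an object; FORCE is the grip in N (left out, the last holds). Time passes only in rows, so rows that repeat a pose let the fingers close. It gives the time, the measured TCP pose, the force, the opening and the grip force at its end, in the units of the state.
- manip.state(): the state, without advancing time (a new reading comes with each control period).
- manip.snapshot(name): name is "scene" or "side" or "wrist"; returns (picture, depth): 400x640x3 uint8, blue, green, red; 400x640 float32, mm along the optical axis (not along the pixel's ray), 0 where there is no reading.
- manip.calibration(name): a dict with "mtx" (3x3 intrinsics, pixels), "k1" (the pictures are not rectified: a ray, as slopes to the right and down, at radius r is drawn at 1 + k1 r^2 times it, then the intrinsics apply), "R" (3x3) and "t" (3): a world point X has camera coordinates R X + t. Camera axes: x right, y down, z forward; pixel columns grow to the right and rows downward; lengths in mm; the calibration is good to about 2 mm. A picture is of the moment at which its call begins: read the wrist's pose just before it. calibration takes no time and is no camera call; for the wrist camera it gives the pose at the moment of the call.
- manip.sign_off(): hands the job in; it is judged then, once.
The state is a dict: "clock": time; "q": joint angles; "dq": joint speeds; "joint_torque": joint torques, N m; "eef_pos": TCP position; "orientation": TCP orientation; "ft_force": force on the tool from outside, world axes, zero at the start; "wrist_torque": the same for the moment, N m; "gripper_width": finger opening in mm; "grip_force": force on a finger pad.
Only numpy, scipy, OpenCV 4.12 (cv2) and the standard library are available. Lean on these libraries where they do the work, as an engineer would, in place of code of your own. Each camera call takes 0.05 s, during which the arm holds its last target. There are 200 camera calls.

### The job

The fresh print on the wooden board is to be pressed: first clear the board by hanging the pail by its bar handle on the hook of the stand, and let go of it. Then lift the left one of the two look-alike press weights (left as the robot sees it) about 5 cm off its cork mat to feel its weight, set it back on its mat and let go, and lift the right one in the same way, so as to judge which is heavier. Finish while holding the heavier one in the gripper, still and upright, its underside about 10 cm above the middle of the print, with the lighter one standing on its mat, the pail hanging on the hook and everything else left where it was.

Things in the scene. Friction and masses are not known exactly. Their poses are not given: they have to be found in the camera images.
- board: Fixed wooden pressing board, 180 mm (its x) by 150 mm (its y), 12 mm thick, with a printed sheet lying on its middle. Origin: centre of its underside on the table; z up.
- print (a point): Middle of the print, on the top face of the board (12 mm above the table).
- pail: Small open metal pail, 160 g, loose, on the board at the start. Foot 68 mm, rim 84 mm in diameter, rim 75 mm up. A rigid round bar handle, 9 mm thick, that does not swing, arches over the mouth: sides at y = +-41 mm, level bar along the pail's y, straight from y = -34 to 34 mm, centre line 135 mm above the underside. Origin: centre of the underside; z up.
- pail_handle (a point): Middle of the level bar of the pail's handle, on its centre line; its y axis lies along the bar. Grip the bar from above some 22 mm to one side of the middle, fingers closing across it, to leave the middle free for the hook.
- hook_stand: Fixed dark steel stand: foot 110 mm in diameter, 12 mm thick; post 16 mm thick, 233 mm high; one hook, a round bar 8 mm thick along the stand's -x: leaves the post 225 mm up, sinks to 215 mm at x = -52, level to x = -85, turns up to its tip at x = -110, 235 mm up (centre lines, mm). Origin: foot of the post on the table, z up.
- hook_seat (a point): Middle of the level seat of the hook, on the bar's centre line, 68 mm out from the post and 215 mm above the table; x axis points from the tip to the post. The handle's bar comes to lie across it (centre line 8.5 mm higher).
- hook_tip (a point): Upturned tip of the hook, centre line, 110 mm out from the post, 235 mm above the table; the bar's round end stands 4 mm higher.
- mat_left: Fixed round cork mat, 84 mm in diameter, 4 mm thick: the left one as the robot sees it (greater y). A press weight stands on it at the start. Origin: centre of its underside on the table.
- mat_right: The same, the right one (smaller y).
- weight_a: One of two press weights, dark steel, alike to the eye: base 60 mm in diameter, 34 mm high; neck 20 mm thick; on top a knob 28 mm in diameter from 40 to 70 mm above the underside, to grip from above. The lighter weighs 0.27 to 0.36 kg, the heavier 0.53 to 0.67 kg; either name and either mat may have the heavier, only lifting tells. Origin: centre of the underside, z up. Loose.
- weight_b: One of two press weights, dark steel, alike to the eye: base 60 mm in diameter, 34 mm high; neck 20 mm thick; on top a knob 28 mm in diameter from 40 to 70 mm above the underside, to grip from above. The lighter weighs 0.27 to 0.36 kg, the heavier 0.53 to 0.67 kg; either name and either mat may have the heavier, only lifting tells. Origin: centre of the underside, z up. Loose.
- tube_1: Bystander: metal paint tube lying on the table, about 105 x 34 x 18 mm, loose.
- tube_2: Bystander: metal paint tube lying on the table, about 105 x 34 x 18 mm, loose.
- eraser: Bystander: white eraser, 42 x 22 x 12 mm, lying between the two mats, loose.
- ink_jar: Bystander: lidded ink jar, 54 mm in diameter, 65 mm high, loose.
- brush: Bystander: flat paint brush lying on the table along its x, loose.
- brayer: Bystander: hand ink roller lying on the table, about 180 x 80 x 32 mm, loose.
- glasses_case: Bystander: black spectacle case, 160 x 60 x 30 mm, loose.

How it is judged (in metres and radians):
On the way, in this order (a step that is already met when the one before it is completed fails the run):
1. the pail hangs by its handle on the hook, let go (distance between pail_handle and hook_seat below 0.045 m and x of pail_handle in the frame of hook_stand below -0.02 m and contact force between pail and hook_stand above 0.5 N and height (world z) of pail above 0.05 m and angle between pail's own z axis and vertical below 0.5 rad and contact force between pail and the arm below 0.05 N and contact force between pail and the fingers below 0.05 N), for 0.3 s.
2. the left weight is held clear of its mat, the other standing on the right mat (((height (world z) of weight_a above 0.04 m and contact force between weight_a and the fingers above 1 N and angle between weight_a's own z axis and vertical below 0.4 rad and horizontal distance between weight_b and mat_right below 0.03 m and height (world z) of weight_b below 0.01 m and angle between weight_b's own z axis and vertical below 0.1 rad and contact force between weight_b and the fingers below 0.05 N) or (height (world z) of weight_b above 0.04 m and contact force between weight_b and the fingers above 1 N and angle between weight_b's own z axis and vertical below 0.4 rad and horizontal distance between weight_a and mat_right below 0.03 m and height (world z) of weight_a below 0.01 m and angle between weight_a's own z axis and vertical below 0.1 rad and contact force between weight_a and the fingers below 0.05 N))), for 0.2 s.
3. the first weight stands on the left mat again, let go, and the right weight is held clear of its mat (((height (world z) of weight_a above 0.04 m and contact force between weight_a and the fingers above 1 N and angle between weight_a's own z axis and vertical below 0.4 rad and horizontal distance between weight_b and mat_left below 0.03 m and height (world z) of weight_b below 0.01 m and angle between weight_b's own z axis and vertical below 0.1 rad and contact force between weight_b and the fingers below 0.05 N) or (height (world z) of weight_b above 0.04 m and contact force between weight_b and the fingers above 1 N and angle between weight_b's own z axis and vertical below 0.4 rad and horizontal distance between weight_a and mat_left below 0.03 m and height (world z) of weight_a below 0.01 m and angle between weight_a's own z axis and vertical below 0.1 rad and contact force between weight_a and the fingers below 0.05 N))), for 0.2 s.
At the end, for the whole second after the job is handed in: Heavier weight held, upright (0.2 rad), still, within 40 mm of the print's middle, underside 55 to 150 mm above the board; lighter one (mat carries 1 to 4.3 N) untouched on a mat, within 30 mm of its centre; pail let go on the hook, within 45 mm of the seat, tilt under 0.5 rad (all of step 1 and linear speed of pail below 0.05 m/s and ((horizontal distance between weight_a and print below 0.04 m and height (world z) of weight_a between 0.067 and 0.162 m and angle between weight_a's own z axis and vertical below 0.2 rad and linear speed of weight_a below 0.03 m/s and contact force between weight_a and the fingers above 1 N and contact force between weight_a and pail below 0.05 N and horizontal distance between weight_b and mat_left below 0.03 m and height (world z) of weight_b below 0.01 m and angle between weight_b's own z axis and vertical below 0.1 rad and contact force between weight_b and the fingers below 0.05 N and contact force between weight_b and mat_left between 1 and 4.3 N) or (horizontal distance between weight_a and print below 0.04 m and height (world z) of weight_a between 0.067 and 0.162 m and angle between weight_a's own z axis and vertical below 0.2 rad and linear speed of weight_a below 0.03 m/s and contact force between weight_a and the fingers above 1 N and contact force between weight_a and pail below 0.05 N and horizontal distance between weight_b and mat_right below 0.03 m and height (world z) of weight_b below 0.01 m and angle between weight_b's own z axis and vertical below 0.1 rad and contact force between weight_b and the fingers below 0.05 N and contact force between weight_b and mat_right between 1 and 4.3 N) or (horizontal distance between weight_b and print below 0.04 m and height (world z) of weight_b between 0.067 and 0.162 m and angle between weight_b's own z axis and vertical below 0.2 rad and linear speed of weight_b below 0.03 m/s and contact force between weight_b and the fingers above 1 N and contact force between weight_b and pail below 0.05 N and horizontal distance between weight_a and mat_left below 0.03 m and height (world z) of weight_a below 0.01 m and angle between weight_a's own z axis and vertical below 0.1 rad and contact force between weight_a and the fingers below 0.05 N and contact force between weight_a and mat_left between 1 and 4.3 N) or (horizontal distance between weight_b and print below 0.04 m and height (world z) of weight_b between 0.067 and 0.162 m and angle between weight_b's own z axis and vertical below 0.2 rad and linear speed of weight_b below 0.03 m/s and contact force between weight_b and the fingers above 1 N and contact force between weight_b and pail below 0.05 N and horizontal distance between weight_a and mat_right below 0.03 m and height (world z) of weight_a below 0.01 m and angle between weight_a's own z axis and vertical below 0.1 rad and contact force between weight_a and the fingers below 0.05 N and contact force between weight_a and mat_right between 1 and 4.3 N))); the arm keeps its last pose, push and grip.
It fails at once if a bystander on the table was moved by more than 40 mm (distance of any of tube_1, tube_2, eraser, ink_jar, brush, brayer, glasses_case from where it was at the start of the episode above 0.04 m).
It fails at once if a press weight was tipped over (angle between any of weight_a, weight_b's own z axis and vertical above 0.7 rad).
It also fails if it takes over 72 s, if anything falls off the work surface, if the arm or the gripper's body presses on something with over 40 N, if the wrist force passes 120 N, or if a joint passes its speed limit or range.

## Working session

There is one attempt and no reset: what is moved stays moved. The work goes in short steps, Python scripts to look and compute and a shell command to move; the robot and the scene stay as the last step left them, time stands still between calls to the robot, and variables do not carry over. Pictures are saved under pics/ and viewed, at most 10 in all, crops included, and the job is handed in when it is done.

```bash
ls; mkdir -p pics
python3 - <<'E'
from rig import manip
import cv2
print(manip.state(), manip.grasp_offset)
for n in("scene","side"):
    im,d=manip.snapshot(n); cv2.imwrite(f"pics/{n}0.png",im)
    import numpy as np; np.save(f"{n}0.npy",d); print(n,manip.calibration(n))
E
```

```text
pics
{'clock': 0.0, 'q': array([ 1.16998511e+00,  3.20296249e-01,  1.56571511e+00,  1.36054986e-05,
        1.25740883e+00, -1.99868570e-02]), 'dq': array([ 0.00179762,  0.00107532,  0.00016998, -0.0013076 ,  0.00015836,
       -0.00106586]), 'joint_torque': array([-8.81704345e-04, -4.15513480e+01, -2.34160960e+01, -1.68761721e-04,
        8.04273644e-03, -1.06196217e-05]), 'eef_pos': array([213.51356096, 533.35231899, 230.46576561]), 'orientation': array([[-9.28356967e-01,  3.71689140e-01, -7.24958135e-04],
       [ 3.71689844e-01,  9.28355452e-01, -1.67764388e-03],
       [ 4.94568270e-05, -1.82691196e-03, -9.99998330e-01]]), 'ft_force': array([ 0.26088001, -0.00497157,  0.10704056]), 'wrist_torque': array([-0.02522014,  0.00301743, -0.0506457 ]), 'grip_force': 0.0, 'gripper_width': 85.51571454493813} 18.700000000000003
scene {'mtx': array([[494.85587259,   0.        , 309.37098161],
       [  0.        , 494.85587259, 198.34567554],
       [  0.        ,   0.        ,   1.        ]]), 'k1': -0.0503799986762622, 'R': array([[ 0.72763207,  0.68573965, -0.0176834 ],
       [ 0.5096833 , -0.557714  , -0.65511681],
       [-0.45910185,  0.46767107, -0.75532063]]), 't': array([-374.55240711, -178.74955955, 1617.8128731 ])}
side {'mtx': array([[399.53770127,   0.        , 310.22393377],
       [  0.        , 399.53770127, 197.20430997],
       [  0.        ,   0.        ,   1.        ]]), 'k1': -0.08976663209167088, 'R': array([[ 0.88531501, -0.46473843,  0.01534682],
       [-0.28720955, -0.57248705, -0.76796436],
       [ 0.36568841,  0.67548262, -0.64030869]]), 't': array([-452.74314336,  260.05048103,  841.52169461])}
```

View pics/scene0.png

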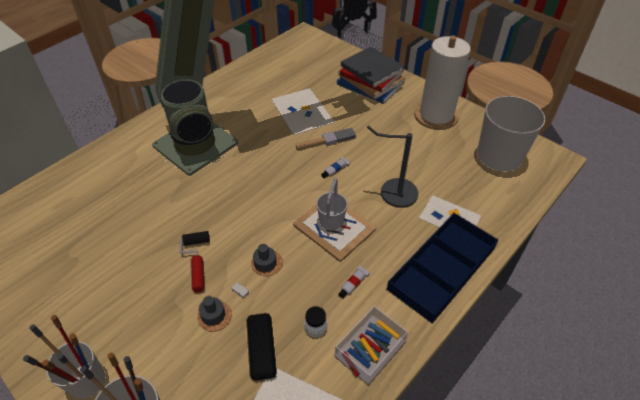

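View pics/side0.png

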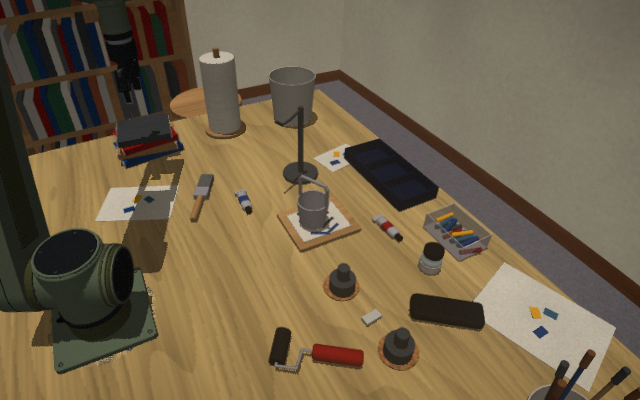

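The scene shows the pail on the board (332,215), the stand (400,190) with the hook tip at about (370,128), and weights at (265,260) and (212,312). The eraser lies between the mats. The side view shows the same layout. I'll enlarge both.

```bash
cat > h.py <<'E'
import numpy as np,cv2
from rig import manip
def ray(n,u,v,c=None):
    c=c or manip.calibration(n); K=c["mtx"]; k=c["k1"]
    s=cv2.undistortPoints(np.array([[[u,v]]],float),K,np.array([k,0,0,0,0.]))[0,0]
    d=c["R"].T@np.array([s[0],s[1],1.]); o=-c["R"].T@c["t"]; return o,d
def onz(n,u,v,z,c=None):
    o,d=ray(n,u,v,c); return o+d*(z-o[2])/d[2]
def dep(n,u,v,D,c=None):
    o,d=ray(n,u,v,c); return o+d*D
def proj(n,X,c=None):
    c=c or manip.calibration(n); x=c["R"]@np.array(X,float)+c["t"]; s=x[:2]/x[2]; s=s*(1+c["k1"]*(s@s)); return c["mtx"][:2,:2]@s+c["mtx"][:2,2]
def tri(*obs):
    A=np.zeros((3,3));b=np.zeros(3)
    for n,u,v in obs:
        o,d=ray(n,u,v); d/=np.linalg.norm(d); P=np.eye(3)-np.outer(d,d); A+=P;b+=P@o
    X=np.linalg.solve(A,b); return X,[np.round(proj(n,X)-[u,v],1) for n,u,v in obs]
E
python3 -c "
import cv2
a=cv2.imread('pics/scene0.png')[115:265,285:435]; b=cv2.imread('pics/side0.png')[95:255,240:390]
cv2.imwrite('pics/c1.png',cv2.resize(a,(600,600),interpolation=cv2.INTER_CUBIC))
cv2.imwrite('pics/c2.png',cv2.resize(b,(562,600),interpolation=cv2.INTER_CUBIC))"
```

```text
(no output)
```

View pics/c1.png

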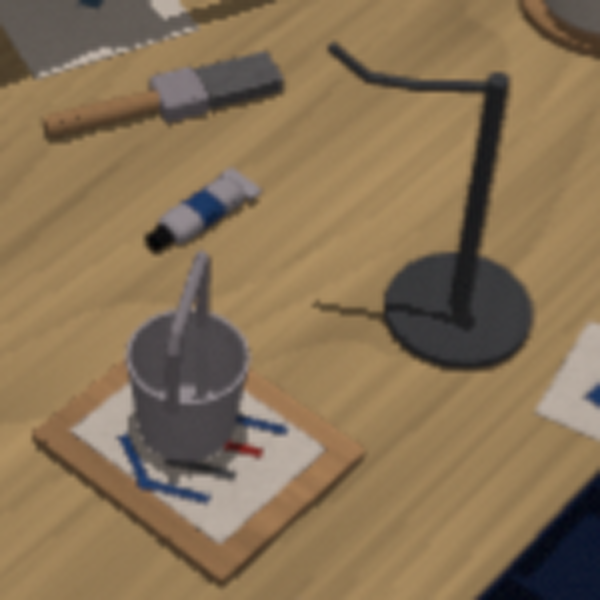

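View pics/c2.png

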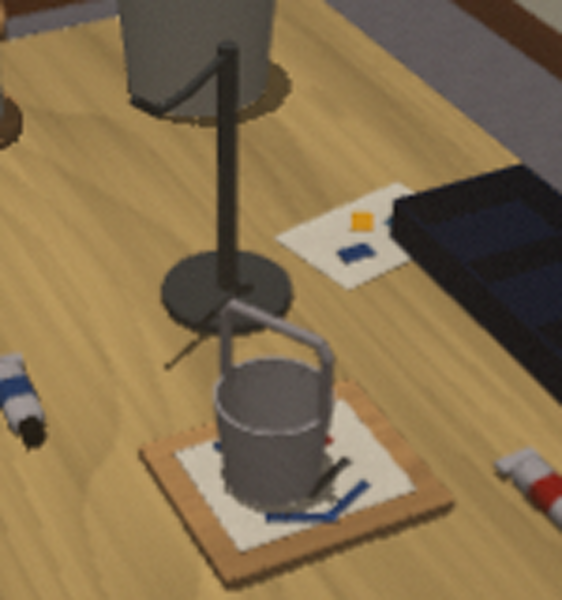

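Run:
```python
from h import *
np.set_printoptions(precision=1,suppress=True)
S=lambda x,y:("scene",285+x/4-.4,115+y/4-.4)
D=lambda x,y:("side",240+x/3.747-.4,95+y/3.75-.4)
for n,a,b in [("barfar",(203,260),(233,307)),("barnear",(175,350),(328,350)),("tip",(335,48),(135,99)),("bend",(370,76),(165,107)),("posttop",(497,80),(228,48)),("foot",(461,309),(227,292))]:
    print(n,tri(S(*a),D(*b)))
print("foot z12",onz(*S(460,305),12),onz(*D(228,290),12))
print("board scene",[onz(*S(*p),12)[:2] for p in[(37,438),(223,575),(362,455)]])
print("board side",[onz(*D(*p),12)[:2] for p in[(142,452),(230,580),(452,503)]])
for n in("scene","side"):
    d=np.load(n+"0.npy"); c=manip.calibration(n)
    v,u=np.mgrid[0:400,0:640]; s=cv2.undistortPoints(np.stack([u,v],-1).reshape(-1,1,2).astype(float),c["mtx"],np.array([c["k1"],0,0,0,0.])).reshape(-1,2)
    P=(np.c_[s,np.ones(len(s))]*d.reshape(-1,1)-c["t"])@c["R"]; P[d.ravel()==0]=0
    np.save(n+"P.npy",P.reshape(400,640,3))
    for w,(uu,vv) in enumerate([[(265,255),(211,308)],[(342,282),(399,345)]][n=="side"]):
        m=(abs(u-uu)<28)&(abs(v-vv)<28)
        Q=P[m.ravel()]; kn=Q[(Q[:,2]>64)&(Q[:,2]<80)]; print(n,w,"top",len(kn),kn.mean(0),np.ptp(kn,axis=0),"mid",(kn.max(0)+kn.min(0))/2)
```

```text
barfar (array([530.9,  86.8, 142.6]), [array([ 0.1, -0.2]), array([0.1, 0.2])])
barnear (array([566.9,  19.6, 139.5]), [array([ 0.2, -0.7]), array([0.4, 0.6])])
tip (array([523.5, 224.1, 233.5]), [array([ 0. , -0.1]), array([0. , 0.1])])
bend (array([548.7, 231.2, 218.2]), [array([-0. ,  0.2]), array([-0.1, -0.2])])
posttop (array([619.6, 273.1, 229.4]), [array([-0.1,  0.3]), array([-0.2, -0.3])])
foot (array([620.8, 277.4,   1.9]), [array([-0.1,  0.3]), array([-0.2, -0.2])])
foot z12 [621.8 273.2  12. ] [616.5 265.8  12. ]
board scene [array([479.3, -25.1]), array([649.4, -23.9]), array([654.9, 115.7])]
board side [array([471.8, 116.3]), array([472.4, -24.5]), array([644.1, -29.9])]
scene 0 top 96 [ 511.3 -166.2   72.3] [28.7 27.6 13.5] mid [ 510.2 -165.    70.9]
scene 1 top 119 [ 526.3 -356.9   73.6] [25.8 26.1 14.3] mid [ 525.5 -356.8   71.6]
side 0 top 117 [ 505.6 -166.4   71.6] [27.1 25.8 12.5] mid [ 506.7 -164.3   70.4]
side 1 top 166 [ 520.1 -355.8   71.3] [26.7 26.6 11.6] mid [ 521.2 -354.8   69.9]
```

```bash
cat >> h.py <<'E'
from scipy.spatial.transform import Rotation as Ro
def go(p,yaw=None,st=None):
    """print row taking measured TCP to p (mm), tool down, tool y at yaw (deg)"""
    st=st or manip.state(); R=st["orientation"]; x=st["eef_pos"]
    y0=np.degrees(np.arctan2(R[1,1],R[0,1]))
    if yaw is None: yaw=y0
    a=np.radians(yaw); y=np.array([np.cos(a),np.sin(a),0]); z=np.array([0,0,-1.]); T=np.c_[np.cross(y,z),y,z]
    d=R.T@(np.array(p)-x)/1000; r=Ro.from_matrix(R.T@T).as_rotvec()
    print("row",np.round(d,4).tolist(),np.round(r,3).tolist(),"dist",round(np.linalg.norm(d)*1e3),"yaw now",round(y0,1))
E
python3 -c "
from h import *
go([540,30,290],27)"
```

```text
row [-0.4902, -0.3461, -0.0589] [-0.002, 0.001, 0.719] dist 603 yaw now 68.2
```

```bash
python3 -m pendant '[-0.02,-0.01,-0.06,0,0,0.1, -0.07,-0.05,-0.06,0,0,0.24, -0.12,-0.08,-0.06,0,0,0.38, -0.17,-0.12,-0.06,0,0,0.52, -0.22,-0.155,-0.06,0,0,0.719]' 1 && python3 -c "
from h import *
go([540,30,290],27)"
```

```text
clock: 0.72
eef_pos: [360.8, 306.3, 291.1]
orientation: [[-0.459, 0.888, -0.0], [0.888, 0.459, -0.0], [-0.0, -0.0, -1.0]]
ft_force: [0.6, 0.6, 1.0]
gripper_width: 85.3
grip_force: 0.0
row [-0.3278, 0.0323, 0.0011] [-0.0, 0.0, 0.006] dist 329 yaw now 27.3
```

```bash
python3 -m pendant '[-0.06,0.006,0,0,0,0, -0.12,0.012,0,0,0,0, -0.18,0.018,0,0,0,0, -0.24,0.024,0,0,0,0, -0.3,0.03,0,0,0,0]' && python3 -m pendant '[-0.02,0,0,0,0,0,-0.02,0,0,0,0,0,-0.02,0,0,0,0,0]'
python3 - <<'E'
from h import *
c=manip.calibration("wrist"); im,d=manip.snapshot("wrist"); print(c)
import pickle; pickle.dump((c,d),open("w1.pkl","wb")); cv2.imwrite("pics/w1.png",im)
E
```

```text
clock: 1.35
eef_pos: [526.7, 54.6, 291.0]
orientation: [[-0.464, 0.886, -0.0], [0.886, 0.464, 0.0], [0.0, -0.0, -1.0]]
ft_force: [0.2, 0.3, 0.1]
gripper_width: 85.1
grip_force: 0.0
clock: 1.72
eef_pos: [534.5, 40.0, 291.2]
orientation: [[-0.465, 0.885, -0.001], [0.885, 0.465, 0.001], [0.001, -0.0, -1.0]]
ft_force: [0.1, 0.6, -0.5]
gripper_width: 85.2
grip_force: 0.0
{'mtx': array([[335.55867093,   0.        , 319.49821386],
       [  0.        , 335.55867093, 192.43264833],
       [  0.        ,   0.        ,   1.        ]]), 'k1': -0.054117517399880105, 'R': array([[ 8.84590426e-01,  4.66367794e-01,  9.26647410e-04],
       [ 4.44887096e-01, -8.44439332e-01,  2.98324799e-01],
       [ 1.39911576e-01, -2.63483008e-01, -9.54463963e-01]]), 't': array([-493.12778442, -261.4305062 ,  372.55191114])}
```

View pics/w1.png

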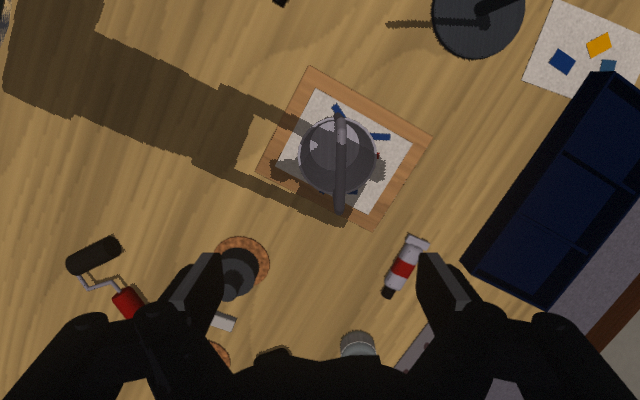

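The wrist view shows the bar running from about (341,118) to (340,211), and board corners at (310,66), (433,136) and (374,232). I'll work out the bar and board positions.

Run:
```python
from h import *
import pickle
np.set_printoptions(precision=1,suppress=True)
c,d=pickle.load(open("w1.pkl","rb"))
a,b=onz("wrist",341,119,149,c),onz("wrist",340,209,149,c)
print("bar",a,b,(a+b)/2,np.linalg.norm(a-b),np.degrees(np.arctan2(*(a-b)[1::-1])))
for v in (125,140,155,170,185,200): print(v,dep("wrist",341,v,d[v,341],c))
print("board",[onz("wrist",*p,12,c)[:2] for p in[(310,66),(433,136),(374,232)]])
```

```text
bar [528.1  93.9 149. ] [565.9  23.4 149. ] [547.   58.7 149. ] 79.95889035135012 118.21432188563816
125 [530.7  89.4 146.6]
140 [536.2  78.8 151.9]
155 [542.4  67.5 151.6]
170 [548.8  56.  151.5]
185 [555.4  44.1 151.3]
200 [562.1  31.9 151. ]
board [array([478.9, 124.7]), array([654.2, 123.6]), array([654.9, -24.6])]
```

```bash
python3 -c "
from h import *
go([558.5,36,127],28.2)"
```

```text
row [-0.0149, 0.0193, 0.1644] [-0.0, -0.001, -0.008] dist 166 yaw now 27.7
```

```bash
python3 -m pendant '[-0.015,0.019,0.04,0,0,-0.008, -0.015,0.019,0.08,0,0,-0.008, -0.015,0.019,0.12,0,0,-0.008, -0.015,0.019,0.15,0,0,-0.008, -0.015,0.019,0.164,0,0,-0.008]' 1 60 && python3 -m pendant '[0,0,0,0,0,0,0,0,0,0,0,0]' && python3 -m pendant '[0,0,0,0,0,0,0,0,0,0,0,0,0,0,0,0,0,0,0,0,0,0,0,0,0,0,0,0,0,0]' 0 50
```

```text
clock: 2.4
eef_pos: [557.8, 35.6, 126.0]
orientation: [[-0.473, 0.881, -0.003], [0.881, 0.473, 0.0], [0.001, -0.002, -1.0]]
ft_force: [1.4, -0.7, -0.0]
gripper_width: 85.6
grip_force: 0.0
clock: 2.65
eef_pos: [560.1, 34.6, 128.8]
orientation: [[-0.472, 0.882, 0.003], [0.882, 0.472, 0.0], [-0.001, 0.003, -1.0]]
ft_force: [0.5, -0.6, 0.7]
gripper_width: 85.2
grip_force: 0.0
clock: 3.28
eef_pos: [559.2, 34.1, 127.4]
orientation: [[-0.471, 0.882, 0.0], [0.882, 0.471, -0.0], [-0.0, 0.0, -1.0]]
ft_force: [-1.4, -1.3, 0.2]
gripper_width: 7.5
grip_force: 48.7
```

```bash
python3 -m pendant '[0,0,-0.02,0,0,0,0,0,-0.04,0,0,0,0,0,-0.065,0,0,0,0,0,-0.09,0,0,0,0,0,-0.11,0,0,0]' && python3 -c "
from h import *
go([472+11.7,199-22.9,237],26.4)"
```

```text
clock: 3.9
eef_pos: [559.1, 34.2, 237.9]
orientation: [[-0.471, 0.882, -0.0], [0.882, 0.471, 0.0], [0.0, 0.0, -1.0]]
ft_force: [-0.3, -0.4, -1.2]
gripper_width: 7.0
grip_force: 48.8
row [0.1607, 0.0004, 0.0009] [0.0, -0.0, 0.03] dist 161 yaw now 28.1
```

```bash
python3 -m pendant '[0.025,0,0,0,0,0.01,0.06,0,0,0,0,0.02,0.1,0,0,0,0,0.03,0.14,0,0,0,0,0.03,0.161,0,0,0,0,0.03]' && python3 -m pendant '[0,0,0,0,0,0,0,0,0,0,0,0,0,0,0,0,0,0]'
python3 - <<'E'
from h import *
ims=[]
a,_=manip.snapshot("scene"); b,_=manip.snapshot("side")
cv2.imwrite("pics/s1.png",a);cv2.imwrite("pics/d1.png",b)
A=cv2.resize(a[90:240,270:420],(400,400),interpolation=cv2.INTER_CUBIC)
B=cv2.resize(b[80:230,190:340],(400,400),interpolation=cv2.INTER_CUBIC)
cv2.imwrite("pics/m1.png",np.hstack([A,B]))
E
```

```text
clock: 4.53
eef_pos: [482.0, 177.6, 236.9]
orientation: [[-0.446, 0.895, -0.001], [0.895, 0.446, 0.0], [0.001, -0.001, -1.0]]
ft_force: [0.5, -0.3, -2.1]
gripper_width: 7.1
grip_force: 48.9
clock: 4.9
eef_pos: [483.7, 175.5, 237.2]
orientation: [[-0.443, 0.896, -0.0], [0.896, 0.443, -0.0], [-0.0, -0.0, -1.0]]
ft_force: [-0.9, 0.2, -1.6]
gripper_width: 7.3
grip_force: 48.8
```

View pics/m1.png

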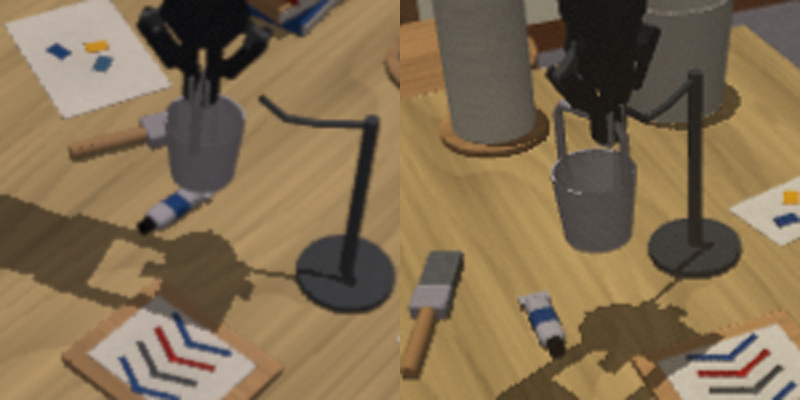

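The pail hangs upright in the gripper, left of the hook tip. In the side crop the bar corners are at about (560,107) and (628,118). I'll check them against the predicted position.

Run:
```python
from h import *
np.set_printoptions(precision=1,suppress=True)
S=lambda x,y:("scene",270+x/2.667-.3,90+y/2.667-.3)
D=lambda x,y:("side",190+(x-400)/2.667-.3,80+y/2.667-.3)
u=np.array([-.443,.896,0]); m=np.array([472,198.4,256])
for n,X in(("far",m+39*u),("near",m-39*u),("rim",m-[0,0,60]),("bot",m-[0,0,135])):
    p=proj("side",X); q=proj("scene",X); print(n,"side",(p-[190,80]+.3)*2.667+[400,0],"scene",(q-[270,90]+.3)*2.667)
print(tri(S(206,118),D(595,172)))
print("tip",tri(S(264,99),D(0+627,115)),"post",tri(S(372,121),D(695,75)))
print("bar far at x-line",onz(*D(560,108),256),onz(*D(627,118),256))
```

```text
far side [557.8 101. ] scene [217.   46.4]
near side [620.8 126. ] scene [197.7  95.4]
rim side [592.5 168.3] scene [205.2 116.2]
bot side [597.  231.9] scene [202.5 169.3]
(array([473.4, 197.8, 193. ]), [array([-0.1,  0.5]), array([-0.3, -0.4])])
tip (array([521.9, 227.9, 227.9]), [array([-0.1,  0.4]), array([-0.2, -0.3])]) post (array([620. , 274.5, 227.2]), [array([-0.1,  0.3]), array([-0.1, -0.2])])
bar far at x-line [451.8 219.8 256. ] [500.2 174.4 256. ]
```

```bash
python3 -m pendant '[0,0.015,0,0,0,0,0,0.035,0,0,0,0,0.001,0.055,0,0,0,0,0.0015,0.078,0,0,0,0,0.0015,0.097,0,0,0,0]' && python3 -m pendant '[0,0,0.003,0,0,0,0,0,0.008,0,0,0,0,0,0.014,0,0,0,0,0,0.02,0,0,0,0,0,0.02,0,0,0]'
python3 - <<'E'
from h import *
a,_=manip.snapshot("scene"); b,_=manip.snapshot("side")
A=cv2.resize(a[90:190,320:420],(400,400),interpolation=cv2.INTER_CUBIC)
B=cv2.resize(b[80:180,230:330],(400,400),interpolation=cv2.INTER_CUBIC)
cv2.imwrite("pics/m2.png",np.hstack([A,B]))
E
```

```text
clock: 5.62
eef_pos: [571.4, 221.4, 237.0]
orientation: [[-0.444, 0.896, 0.001], [0.896, 0.444, 0.0], [0.0, 0.001, -1.0]]
ft_force: [0.6, 0.5, -1.2]
gripper_width: 7.1
grip_force: 48.8
clock: 6.25
eef_pos: [569.0, 220.4, 216.7]
orientation: [[-0.444, 0.896, -0.001], [0.896, 0.444, -0.0], [0.0, -0.001, -1.0]]
ft_force: [-0.5, 0.5, -0.3]
gripper_width: 7.5
grip_force: 48.8
```

View pics/m2.png

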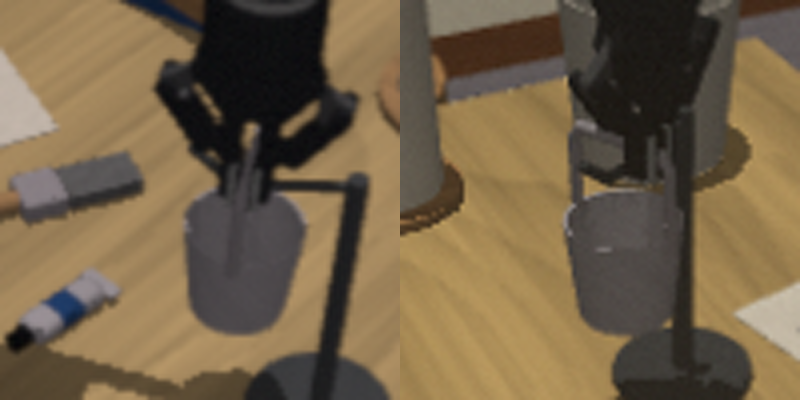

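The bar is now around the hook between tip and post, and the hook's bar meets it above the rim. I'll lower it until contact.

```bash
python3 -m pendant '[0,0,0.003,0,0,0,0,0,0.006,0,0,0,0,0,0.009,0,0,0,0,0,0.009,0,0,0]'; python3 -m pendant '[0,0,0.0015,0,0,0,0,0,0.0025,0,0,0,0,0,0.0025,0,0,0]';python3 -m pendant '[0,0,0.0015,0,0,0,0,0,0.0015,0,0,0,0,0,0.0015,0,0,0]'
```

```text
clock: 6.85
eef_pos: [569.3, 220.6, 207.9]
orientation: [[-0.444, 0.896, -0.001], [0.896, 0.444, -0.0], [0.0, -0.001, -1.0]]
ft_force: [-0.7, 0.2, -2.4]
gripper_width: 7.3
grip_force: 48.8
clock: 7.22
eef_pos: [569.5, 220.7, 205.8]
orientation: [[-0.444, 0.896, -0.0], [0.896, 0.444, 0.0], [0.0, 0.0, -1.0]]
ft_force: [-0.0, 0.7, -1.8]
gripper_width: 7.5
grip_force: 48.8
clock: 7.6
eef_pos: [569.5, 220.6, 204.3]
orientation: [[-0.444, 0.896, 0.0], [0.896, 0.444, 0.0], [0.0, 0.0, -1.0]]
ft_force: [0.0, -0.2, -0.2]
gripper_width: 7.3
grip_force: 48.9
```

```bash
for i in 1 2; do python3 -m pendant '[0,0,0.001,0,0,0,0,0,0.0015,0,0,0,0,0,0.0015,0,0,0]' | grep -E 'eef_pos|ft'; done
```

```text
eef_pos: [569.7, 220.7, 203.3]
ft_force: [0.0, -0.2, 1.0]
eef_pos: [569.9, 220.8, 202.7]
ft_force: [-1.5, -0.9, 6.2]
```

Contact is made, so I'll release partly and wait.

```bash
python3 -m pendant '[0,0,-0.001,0,0,0,0,0,-0.001,0,0,0,0,0,-0.001,0,0,0,0,0,-0.001,0,0,0,0,0,-0.001,0,0,0]' 0.45
python3 - <<'E'
from h import *
a,_=manip.snapshot("scene"); b,_=manip.snapshot("side")
A=cv2.resize(a[90:190,320:420],(400,400),interpolation=cv2.INTER_CUBIC)
B=cv2.resize(b[80:180,230:330],(400,400),interpolation=cv2.INTER_CUBIC)
cv2.imwrite("pics/m3.png",np.hstack([A,B]))
E
```

```text
clock: 8.98
eef_pos: [569.5, 220.7, 202.2]
orientation: [[-0.444, 0.896, -0.0], [0.896, 0.444, 0.0], [0.0, -0.0, -1.0]]
ft_force: [-0.6, -0.9, 0.0]
gripper_width: 38.4
grip_force: 0.0
```

View pics/m3.png

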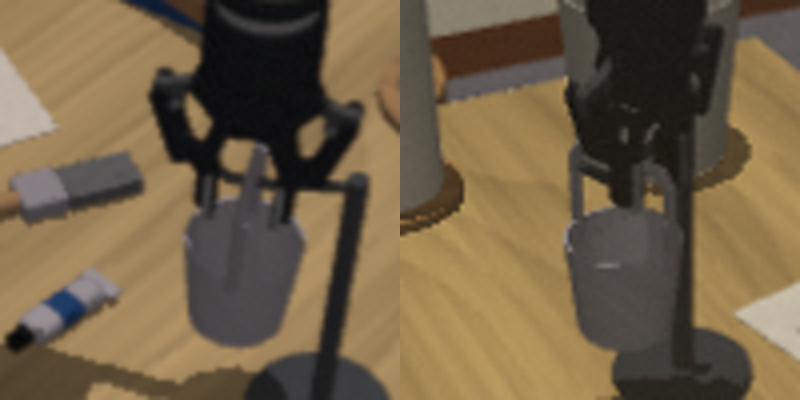

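The bar rests on the hook and the fingers are free of it. I'll retreat upwards.

```bash
python3 -m pendant '[0,0,-0.02,0,0,0,0,0,-0.045,0,0,0,0,0,-0.07,0,0,0,0,0,-0.095,0,0,0,0,0,-0.11,0,0,0]' && python3 -c "
from h import *
go([508.5,-130,200],0)"
```

```text
clock: 9.7
eef_pos: [569.8, 220.8, 313.7]
orientation: [[-0.444, 0.896, 0.002], [0.896, 0.444, 0.001], [-0.0, 0.002, -1.0]]
ft_force: [0.8, 0.2, -0.0]
gripper_width: 38.5
grip_force: 0.0
row [-0.287, -0.211, 0.1134] [0.002, -0.0, 0.461] dist 374 yaw now 26.4
```

```bash
python3 -m pendant '[-0.04,-0.03,0,0,0,0.08,-0.085,-0.06,0,0,0,0.18,-0.13,-0.095,0.01,0,0,0.28,-0.18,-0.13,0.03,0,0,0.38,-0.225,-0.165,0.055,0,0,0.461]' 1 >/dev/null&& python3 -m pendant '[-0.03,-0.04,0.02,0,0,0,-0.04,-0.06,0.05,0,0,0,-0.04,-0.072,0.058,0,0,0,-0.04,-0.072,0.058,0,0,0]'
python3 - <<'E'
from h import *
import pickle
c=manip.calibration("wrist"); im,d=manip.snapshot("wrist"); P=[]
pickle.dump((c,d),open("w2.pkl","wb")); cv2.imwrite("pics/w2.png",im)
a,_=manip.snapshot("scene"); cv2.imwrite("pics/s3.png",a)
cv2.imwrite("pics/m4.png",np.hstack([cv2.resize(im,(480,300)),cv2.resize(a[100:260,260:420],(300,300))]))
E
```

```text
clock: 10.82
eef_pos: [449.8, -92.5, 200.0]
orientation: [[0.0, 1.0, -0.0], [1.0, -0.0, 0.0], [0.0, -0.0, -1.0]]
ft_force: [0.3, -1.0, 0.0]
gripper_width: 85.5
grip_force: 0.0
```

View pics/m4.png

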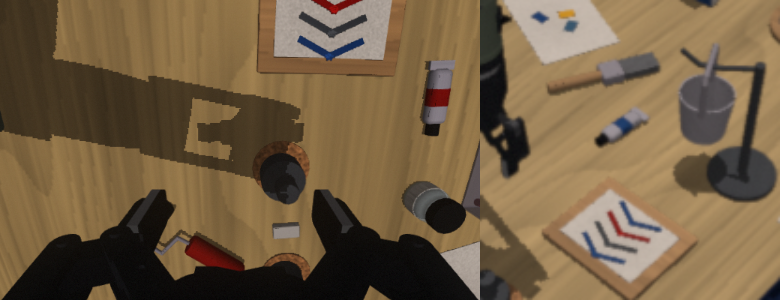

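The pail hangs on the hook. The wrist view shows the left weight's knob near raw (385,245), so I'll locate it by depth.

Run:
```python
from h import *
import pickle
np.set_printoptions(precision=1,suppress=True)
c,d=pickle.load(open("w2.pkl","rb"))
P=np.array([[dep("wrist",u,v,d[v,u],c) for u in range(330,420)] for v in range(185,280)]).reshape(-1,3)
k=P[(P[:,2]>69)&(P[:,2]<80)&(abs(P[:,0]-508)<30)&(abs(P[:,1]+165)<30)]; print(len(k),k.mean(0),k.min(0),k.max(0))
k=P[(P[:,2]>34)&(P[:,2]<42)&(abs(P[:,0]-508)<50)&(abs(P[:,1]+165)<50)]; print(len(k),k.mean(0),k.min(0),k.max(0))
print([onz("wrist",u,v,12,c) for u,v in((344,96),(527,101))])
go([508.5,-165,110],0)
```

```text
690 [ 509.8 -162.3   73.7] [ 496.6 -177.4   69. ] [ 523.8 -149.8   75.8]
1689 [ 507.6 -156.3   38. ] [ 480.2 -192.7   34. ] [ 539.9 -133.4   40.6]
[array([474.9, -23.5,  12. ]), array([654. , -26.1,  12. ])]
row [-0.0724, 0.0567, 0.0912] [0.003, 0.0, 0.0] dist 130 yaw now 0.0
```

```bash
python3 -m pendant '[-0.035,0.03,0.03,0,0,0,-0.071,0.059,0.06,0,0,0,-0.071,0.059,0.095,0,0,0,-0.071,0.059,0.095,0,0,0]' 1 && python3 -m pendant '[0,0,0.025,0,0,0,0,0,0.045,0,0,0,0,0,0.06,0,0,0,0,0,0.06,0,0,0]'; python3 -c "
from h import *
go([509.8,-163.5,44],0)"
```

```text
clock: 11.42
eef_pos: [508.7, -163.3, 103.1]
orientation: [[-0.0, 1.0, -0.004], [1.0, 0.0, 0.002], [0.002, -0.004, -1.0]]
ft_force: [0.3, 0.3, 0.4]
gripper_width: 85.5
grip_force: 0.0
clock: 11.92
eef_pos: [509.2, -163.5, 45.1]
orientation: [[-0.0, 1.0, -0.0], [1.0, 0.0, 0.0], [0.0, -0.0, -1.0]]
ft_force: [0.1, 0.1, 0.2]
gripper_width: 85.4
grip_force: 0.0
row [0.0, 0.0006, 0.0011] [-0.0, -0.0, 0.0] dist 1 yaw now 0.0
```

Close the gripper, then lift 50 mm.

```bash
python3 -m pendant '[0,0,0.001,0,0,0,0,0,0.001,0,0,0,0,0,0.001,0,0,0,0,0,0.001,0,0,0,0,0,0.001,0,0,0]' 0 70; python3 -m pendant '[0,0,-0.008,0,0,0,0,0,-0.02,0,0,0,0,0,-0.035,0,0,0,0,0,-0.047,0,0,0,0,0,-0.052,0,0,0]'; for i in 1 2 ; do python3 -m pendant '[0,0,0,0,0,0,0,0,0,0,0,0]'|grep ft; python3 -c "
from rig import manip
for i in range(5):
  manip.snapshot('side'); s=manip.state(); print(s['ft_force'][2],s['joint_torque'][1:3])"; done
```

```text
clock: 12.55
eef_pos: [508.7, -164.0, 44.5]
orientation: [[0.001, 1.0, -0.0], [1.0, -0.001, -0.0], [-0.0, -0.0, -1.0]]
ft_force: [-3.9, -0.3, 5.5]
gripper_width: 26.3
grip_force: 68.5
clock: 13.18
eef_pos: [509.5, -164.0, 97.1]
orientation: [[0.0, 1.0, 0.002], [1.0, -0.0, -0.001], [-0.001, 0.002, -1.0]]
ft_force: [0.1, -0.3, -5.5]
gripper_width: 26.4
grip_force: 69.4
ft_force: [0.1, 0.4, -5.3]
-6.490099651708712 [-43.68027091 -20.8114028 ]
-5.828289931878686 [-43.59761953 -20.74782193]
-5.687900213416698 [-43.53383303 -20.71155667]
-5.8595759530788545 [-43.48656535 -20.69407403]
-6.7809892981633055 [-43.45327377 -20.68852186]
ft_force: [0.1, -0.3, -5.2]
-6.343071313417877 [-43.40984702 -20.71592689]
-5.441918742768039 [-43.41342688 -20.71942449]
-5.5398168936227705 [-43.41721773 -20.72229624]
-5.345669506959708 [-43.42108727 -20.72426319]
-5.062191173570248 [-43.42453122 -20.72555423]
```

The left weight reads about 5.7 N (≈0.58 kg), so it is probably the heavier. I'll set it back.

```bash
python3 -m pendant '[0,0,0.015,0,0,0,0,0,0.03,0,0,0,0,0,0.042,0,0,0,0,0,0.048,0,0,0,0,0,0.05,0,0,0]'; python3 -m pendant '[0,0,0.001,0,0,0,0,0,0.002,0,0,0,0,0,0.002,0,0,0]'
```

```text
clock: 14.8
eef_pos: [508.8, -163.8, 45.3]
orientation: [[0.0, 1.0, -0.001], [1.0, -0.0, 0.0], [0.0, -0.001, -1.0]]
ft_force: [-0.4, 0.3, -6.2]
gripper_width: 26.5
grip_force: 69.4
clock: 15.18
eef_pos: [509.3, -164.1, 44.6]
orientation: [[0.0, 1.0, 0.001], [1.0, -0.0, -0.0], [-0.0, 0.001, -1.0]]
ft_force: [-0.9, 0.8, -2.4]
gripper_width: 26.3
grip_force: 70.2
```

Touching the mat. Release, retreat and locate the right weight with the wrist camera.

```bash
python3 -m pendant '[0,0,0.0005,0,0,0,0,0,0.0005,0,0,0,0,0,0.0005,0,0,0,0,0,0.0005,0,0,0,0,0,0.0005,0,0,0]' 1; python3 -m pendant '[0,0,-0.02,0,0,0,0,0,-0.05,0,0,0,0,0,-0.09,0,0,0,0,0,-0.13,0,0,0,-0.03,0,-0.16,0,0,0]'; python3 -m pendant '[-0.03,0,0,0,0,0,-0.06,0,0,0,0,0,-0.08,0,0,0,0,0,-0.08,0,0,0,0,0]'
python3 - <<'E'
from h import *
np.set_printoptions(precision=1,suppress=True)
c=manip.calibration("wrist"); im,d=manip.snapshot("wrist"); cv2.imwrite("pics/w3.png",im)
for ctr in((522,-356),(509.5,-164)):
    u0,v0=proj("wrist",[*ctr,70],c).astype(int); print(u0,v0)
    P=np.array([dep("wrist",u,v,d[v,u],c) for u in range(max(0,u0-60),min(640,u0+60)) for v in range(max(0,v0-60),min(400,v0+60))])
    k=P[(P[:,2]>69)&(P[:,2]<80)&(np.hypot(*(P[:,:2]-ctr).T)<30)]
    if len(k): print(len(k),k.mean(0),k.min(0),k.max(0))
go([522,-356,110],0)
E
```

```text
clock: 15.8
eef_pos: [509.0, -163.9, 43.4]
orientation: [[0.0, 1.0, 0.0], [1.0, -0.0, 0.0], [0.0, 0.0, -1.0]]
ft_force: [-0.6, 0.5, 0.6]
gripper_width: 85.3
grip_force: 0.0
clock: 16.42
eef_pos: [509.2, -193.1, 205.3]
orientation: [[-0.002, 1.0, 0.002], [1.0, 0.002, -0.0], [-0.0, 0.002, -1.0]]
ft_force: [1.3, -0.2, 0.1]
gripper_width: 85.3
grip_force: 0.0
clock: 16.92
eef_pos: [508.7, -274.7, 203.0]
orientation: [[0.002, 1.0, -0.0], [1.0, -0.002, 0.001], [0.001, -0.0, -1.0]]
ft_force: [0.3, 0.3, 0.6]
gripper_width: 85.8
grip_force: 0.0
332 265
667 [ 525.9 -353.5   73.6] [ 512.7 -368.3   69. ] [ 539.4 -340.7   75.8]
318 41
1115 [ 510.5 -164.    73.8] [ 497.3 -177.6   69.3] [ 524.6 -150.6   76.3]
row [-0.0823, 0.0135, 0.0929] [-0.001, -0.001, -0.001] dist 125 yaw now -0.1
```

```bash
python3 -m pendant '[-0.04,0.01,0.03,0,0,0,-0.08,0.017,0.06,0,0,0,-0.08,0.017,0.1,0,0,0,-0.08,0.017,0.1,0,0,0]' && python3 -m pendant '[0,0,0.025,0,0,0,0,0,0.045,0,0,0,0,0,0.059,0,0,0,0,0,0.059,0,0,0]' && python3 -m pendant '[0,0,0,0,0,0,0,0,0,0,0,0,0,0,0,0,0,0,0,0,0,0,0,0,0,0,0,0,0,0]' 0 70
```

```text
clock: 17.48
eef_pos: [523.9, -351.6, 100.1]
orientation: [[0.0, 1.0, -0.007], [1.0, 0.0, 0.005], [0.005, -0.007, -1.0]]
ft_force: [-0.3, -0.3, 0.6]
gripper_width: 85.3
grip_force: 0.0
clock: 17.98
eef_pos: [526.0, -353.2, 44.6]
orientation: [[-0.0, 1.0, -0.0], [1.0, 0.0, 0.0], [0.0, -0.0, -1.0]]
ft_force: [-1.3, -0.6, 0.6]
gripper_width: 85.4
grip_force: 0.0
clock: 18.6
eef_pos: [525.6, -354.1, 45.0]
orientation: [[0.001, 1.0, -0.0], [1.0, -0.001, -0.0], [-0.0, -0.0, -1.0]]
ft_force: [-3.3, -0.1, 5.4]
gripper_width: 26.3
grip_force: 68.6
```

```bash
python3 -m pendant '[0,0,-0.008,0,0,0,0,0,-0.02,0,0,0,0,0,-0.035,0,0,0,0,0,-0.047,0,0,0,0,0,-0.052,0,0,0]'; for i in 1 2 ; do python3 -m pendant '[0,0,0,0,0,0,0,0,0,0,0,0]'|grep ft; python3 -c "
from rig import manip
for i in range(5):
  manip.snapshot('side'); s=manip.state(); print(s['ft_force'][2],s['joint_torque'][1:3])"; done
```

```text
clock: 19.23
eef_pos: [526.3, -354.2, 97.8]
orientation: [[0.001, 1.0, 0.002], [1.0, -0.001, -0.001], [-0.001, 0.002, -1.0]]
ft_force: [-0.4, 0.1, -3.9]
gripper_width: 26.4
grip_force: 69.0
ft_force: [0.7, -0.2, -3.2]
-4.512315063128268 [-51.41856194 -21.83099985]
-3.2114967174078752 [-51.31572604 -21.7658937 ]
-3.3218996271234618 [-51.23685837 -21.72688007]
-4.345992356213297 [-51.17999196 -21.7063576 ]
-3.303958796758037 [-51.14157557 -21.69790685]
ft_force: [-0.3, -0.8, -2.9]
-3.240011131419401 [-51.09960437 -21.72053039]
-3.8264737499267323 [-51.10464692 -21.72389746]
-2.77658564974041 [-51.10954642 -21.72685146]
-2.7824006861392463 [-51.11403108 -21.72894895]
-3.416077323719038 [-51.11860871 -21.73020959]
```

The right one reads about 3.4 N (0.35 kg), so it is the lighter and the left one is the heavier. I'll put it back.

```bash
python3 -m pendant '[0,0,0.015,0,0,0,0,0,0.03,0,0,0,0,0,0.042,0,0,0,0,0,0.048,0,0,0,0,0,0.05,0,0,0]'; python3 -m pendant '[0,0,0.001,0,0,0,0,0,0.0025,0,0,0,0,0,0.0025,0,0,0]'; python3 -m pendant '[0,0,0,0,0,0,0,0,0,0,0,0,0,0,0,0,0,0,0,0,0,0,0,0,0,0,0,0,0,0]' 1; python3 -m pendant '[0,0,-0.02,0,0,0,0,0,-0.05,0,0,0,0,0,-0.09,0,0,0,0,0,-0.13,0,0,0,0.03,0,-0.13,0,0,0]'; python3 -c "
from h import *
go([509.8,-164,105],0)"
```

```text
clock: 20.85
eef_pos: [525.7, -353.8, 45.7]
orientation: [[0.001, 1.0, -0.001], [1.0, -0.001, 0.001], [0.001, -0.001, -1.0]]
ft_force: [-0.0, 0.7, -3.2]
gripper_width: 26.2
grip_force: 69.1
clock: 21.22
eef_pos: [526.2, -354.2, 45.0]
orientation: [[0.0, 1.0, 0.001], [1.0, -0.0, -0.001], [-0.001, 0.001, -1.0]]
ft_force: [-1.6, 0.0, 3.0]
gripper_width: 26.2
grip_force: 70.0
clock: 21.85
eef_pos: [525.8, -353.9, 43.8]
orientation: [[0.0, 1.0, -0.0], [1.0, -0.0, 0.0], [0.0, -0.0, -1.0]]
ft_force: [0.0, -0.0, -0.5]
gripper_width: 85.2
grip_force: 0.0
clock: 22.48
eef_pos: [527.7, -326.2, 177.8]
orientation: [[0.003, 1.0, 0.007], [1.0, -0.003, -0.005], [-0.005, 0.007, -1.0]]
ft_force: [-0.4, 0.0, -0.5]
gripper_width: 85.3
grip_force: 0.0
row [0.1625, -0.0189, 0.0718] [0.007, 0.005, -0.003] dist 179 yaw now -0.2
```

```bash
python3 -m pendant '[0.05,-0.005,0,0,0,0,0.1,-0.01,0,0,0,0,0.16,-0.016,0.01,0,0,0,0.16,-0.016,0.06,0,0,0,0.16,-0.016,0.07,0,0,0]' && python3 -m pendant '[0,0,0,0,0,0]'; python3 -c "
from h import *
go([509.8,-164,44],0)"
```

```text
clock: 23.1
eef_pos: [508.0, -162.6, 101.7]
orientation: [[-0.001, 1.0, -0.005], [1.0, 0.001, 0.002], [0.002, -0.005, -1.0]]
ft_force: [0.6, -0.3, 0.0]
gripper_width: 85.4
grip_force: 0.0
clock: 23.22
eef_pos: [510.1, -164.4, 103.9]
orientation: [[0.001, 1.0, -0.001], [1.0, -0.001, 0.0], [0.0, -0.001, -1.0]]
ft_force: [0.6, -0.3, -0.5]
gripper_width: 85.5
grip_force: 0.0
row [0.0004, -0.0003, 0.0599] [-0.001, -0.0, -0.001] dist 60 yaw now -0.1
```

```bash
python3 -m pendant '[0,0,0.025,0,0,0,0,0,0.045,0,0,0,0,0,0.059,0,0,0,0,0,0.059,0,0,0]' && python3 -m pendant '[0,0,0,0,0,0,0,0,0,0,0,0,0,0,0,0,0,0,0,0,0,0,0,0,0,0,0,0,0,0]' 0 70 && python3 -m pendant '[0,0,-0.015,0,0,0,0,0,-0.04,0,0,0,0,0,-0.07,0,0,0,0,0,-0.1,0,0,0,0,0,-0.108,0,0,0]'; python3 -c "
from h import *
go([565,49,152.5],0)"
```

```text
clock: 23.72
eef_pos: [510.1, -164.4, 44.9]
orientation: [[0.001, 1.0, -0.0], [1.0, -0.001, 0.0], [0.0, -0.0, -1.0]]
ft_force: [0.5, -0.3, -0.9]
gripper_width: 85.3
grip_force: 0.0
clock: 24.35
eef_pos: [509.6, -163.9, 45.5]
orientation: [[0.0, 1.0, -0.0], [1.0, -0.0, -0.0], [-0.0, -0.0, -1.0]]
ft_force: [-2.9, -0.4, 6.4]
gripper_width: 25.9
grip_force: 68.4
clock: 24.98
eef_pos: [510.9, -164.1, 154.6]
orientation: [[0.0, 1.0, 0.004], [1.0, -0.0, -0.001], [-0.001, 0.004, -1.0]]
ft_force: [-0.3, -0.1, -5.2]
gripper_width: 26.4
grip_force: 69.6
row [0.2131, 0.054, 0.0021] [0.004, 0.001, -0.0] dist 220 yaw now -0.0
```

```bash
python3 -m pendant '[0.03,0.008,0,0,0,0,0.08,0.02,0,0,0,0,0.13,0.033,0,0,0,0,0.18,0.046,0,0,0,0,0.213,0.055,0,0,0,0]' && python3 -m pendant '[0,0,0,0,0,0,0,0,0,0,0,0,0,0,0,0,0,0,0,0,0,0,0,0,0,0,0,0,0,0]';  python3 - <<'E'
from h import *
a,_=manip.snapshot("scene"); b,_=manip.snapshot("side")
cv2.imwrite("pics/fin.png",np.hstack([cv2.resize(a[100:340,180:420],(400,400)),cv2.resize(b[80:380,220:520],(400,400))]))
E
```

```text
clock: 25.6
eef_pos: [564.5, 51.4, 151.4]
orientation: [[-0.001, 1.0, -0.002], [1.0, 0.001, 0.0], [0.0, -0.002, -1.0]]
ft_force: [-0.2, 0.3, -5.1]
gripper_width: 26.2
grip_force: 69.7
clock: 26.22
eef_pos: [565.0, 48.5, 153.0]
orientation: [[0.001, 1.0, 0.0], [1.0, -0.001, 0.0], [0.0, 0.0, -1.0]]
ft_force: [-0.4, 0.9, -6.5]
gripper_width: 25.8
grip_force: 69.7
```

View pics/fin.png

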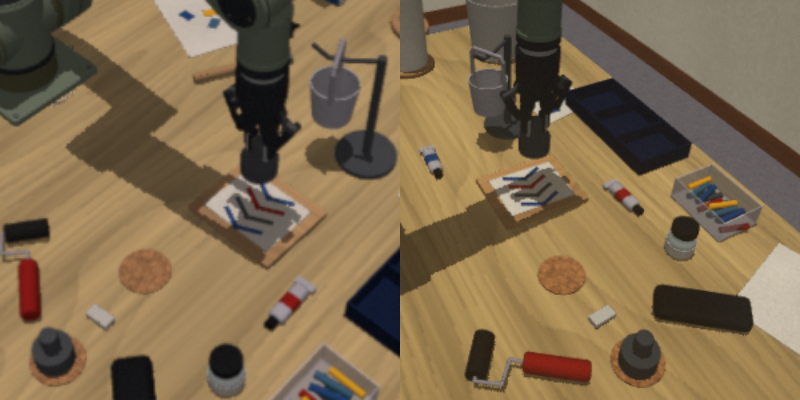

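The pail hangs on the hook, the lighter weight stands on the right mat and the heavier is held above the print. I'll hand it in.

```bash
python3 -m pendant '[0,0,0,0,0,0,0,0,0,0,0,0,0,0,0,0,0,0,0,0,0,0,0,0,0,0,0,0,0,0]' | head -2; python3 -c "
from rig import manip
print(manip.sign_off())"
```

```text
clock: 26.95
eef_pos: [565.0, 49.1, 152.9]
the job is handed in; nothing more can be done
None
```

I handed the job in at about 27 s (no verdict came back): the pail hangs on the hook, the lighter right weight (about 0.35 kg) stands on its mat, and the heavier left one (about 0.58 kg) is held upright about 10 cm above the middle of the print.

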